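# Shut off the air at the bench air box

### The job

The leak-test nest needs its air shut off: with the fingertips, push the cover of the grey air box by its black bar all the way back to the stop, so that the two valve handles are uncovered, then push the handle with the red sleeve a quarter turn clockwise until it is fully shut. Only push: do not grip or lift the cover or a handle. Leave the cover open, leave the blue handle as it is, and do not disturb the loose parts standing round the box.

Things in the scene. Friction and masses are not known exactly. Their poses are not given: they have to be found in the camera images.
- air_box: Grey metal air box, 230 x 232 mm, fixed. Origin: centre of its underside, on the bench; +x from its front (two hose fittings stick out 28 mm) to its back, +y its left. Front half: open valve pocket, inside x -102 to -8, y -102 to 102 mm, floor z 6, wall tops z 50 mm. Back half: flat deck at z 50 mm. Rails at both sides and a back stop (tops z 58 mm) guide the cover along x with 2 mm side play
- cover: Loose aluminium sheet cover, 106 (x) x 214 (y) x 4 mm, 0.35 kg, lying flat on the box top between the rails, with a black upright bar near its front edge. Origin: centre of its underside, axes like the box's. In the box frame its origin is at x -56 to -46 mm when closed, +57 mm at the rear stop, z 50 mm. Slides with a few newtons of friction and stays where it is left
- bar_top (a point): Middle of the top edge of the cover's black bar, 40 mm in front of the cover's origin. The bar is 8 mm thick (x), 100 mm long (y) and rises 25 mm above the sheet, its top 79 mm above the bench; push against its front (robot side) face
- red_handle (a joint): Turn of the red-sleeved valve handle, rad: 0 = open, pointing to the box's front (-x), along the pipe; grows clockwise seen from above; 1.571 = shut, at its stop, pointing to the box's left (+y). Starts at 0 to 0.25. Friction 0.18 Nm (about 5 N at the sleeve's middle); stays where it is left
- red_pivot (a point): On the upright turning axis of the red handle, level with the handle's top, 46 mm above the bench; in the box frame x -33 mm and y -52 or +42 mm (the two valves may be swapped)
- red_tip (a point): Free end of the red handle, 56 mm from its axis, at its top. The red sleeve runs from 18 to 56 mm from the axis, is 12 mm wide, and spans 26.5 to 46 mm above the bench; push on the flank that faces the box's right (-y) when open
- blue_handle (a joint): Turn of the blue-sleeved handle of the other valve, same shape and values; starts at 0 to 0.25; to be left as it is
- blue_pivot (a point): On the turning axis of the blue handle, like red_pivot; the valve in the other place, 94 mm from it
- blue_tip (a point): Free end of the blue handle, like red_tip
- casting_a: Loose white pump casting, 51 x 55 x 42 mm, behind the box and to its right; origin at its underside
- stamp_a: Loose wooden hand stamp standing upright, 32 x 32 x 63 mm, left of the box; origin at its underside
- stator_a: Loose grey stator pack with a green ring, 58 x 58 x 31 mm, right of the box; origin at its underside
- casting_b: Loose white pump casting like the other, 51 x 55 x 42 mm, right of the box; origin at its underside

How it is judged (in metres and radians):
On the way, in this order (a step that is already met when the one before it is completed fails the run):
1. the cover is pushed back to its stop (within 11 mm) (x of cover in the frame of air_box above 0.046 m), for 0.2 s.
2. the red handle is shut (within about 7 degrees) (value of joint red_handle above 1.45 rad), for 0.2 s.
At the end, for the whole second after the job is handed in: The cover lies flat and at rest on the box, its origin at x > 46 mm in the box frame (within 11 mm of the rear stop); the red handle stands at 1.45 rad or more; the blue handle's end is within 12 mm and every loose part within 30 mm of where it was (x of cover in the frame of air_box above 0.046 m and z of cover in the frame of air_box between 0.047 and 0.053 m and angle between cover's own z axis and vertical below 0.05 rad and linear speed of cover below 0.01 m/s and value of joint red_handle above 1.45 rad and distance of blue_tip from where it was at the start of the episode below 0.012 m and distance of each of casting_a, stamp_a, stator_a, casting_b from where it was at the start of the episode below 0.03 m); the robot touches nothing.
It fails at once if the cover is lifted or tipped off its track (z of cover in the frame of air_box above 0.06 m or angle between cover's own z axis and vertical above 0.12 rad).
It fails at once if the cover's bar is pinched (pressed on its front and back at once) (contact force between the fingers and cover_c2 above 1 N and contact force between the fingers and cover_c3 above 1 N).
It fails at once if the red handle is pinched (pressed on both flanks at once) (contact force between the fingers and red_handle_c4 above 1 N and contact force between the fingers and red_handle_c5 above 1 N).
It fails at once if the blue handle is moved (distance of blue_tip from where it was at the start of the episode above 0.012 m).
It fails at once if a loose part is moved by 30 mm or more, or lifted (distance of any of casting_a, stamp_a, stator_a, casting_b from where it was at the start of the episode above 0.03 m).
It also fails if it takes over 51 s, if anything falls off the work surface, if the arm or the gripper's body presses on something with over 40 N, if the wrist force passes 120 N, or if a joint passes its speed limit or range.

### The arm

A 6-joint arm with a two-finger parallel gripper is mounted at the origin on a cart in front of the work surface, level with it; the furniture and walls round the work are solid. World frame = base frame: x ahead of the robot, y to its left, z up, the work surface at z = 0. Lengths are in mm, angles in rad, forces in N, time in s.
With the tool pointing down it reaches from about 275 to 1000 mm from the base axis. Payload 8.4 kg.
Tool frame: the origin (TCP) lies at the centre of the arm's flange, where the gripper is bolted on; the fingertips stand r.tip_extent ahead of it and the grasp point (between the pads) lies 155 mm ahead of it (r.tip_extent is the distance from the TCP to the fingertips, in mm); z points along the fingers, y is the direction in which the jaws open and shut (so a half turn about z gives the same grasp; the last joint's range is limited). The gripper opens to 85 mm and grips with 20 to 120 N. Pads are 22 mm wide; open, the fingers measure 114 mm over their backs; the gripper's body (76 mm by 85 mm) begins 54 mm behind the grasp point. The pads swing forward as they close: fully open they stand 13 mm farther back than shut.
Start: joints at [1.107, 0.353, 1.633, -0, 1.155, -0.002], TCP at [278.475, 559.537, 404.681] pointing down, gripper open.
Joint ranges: [-2.63, 2.63], [-0.92, 2.1], [0.06, 2.66], [-1.3, 4.44], [0, 2.69], [-3.02, 3.02]. Speed limits (rad/s): [2.22, 2.22, 2.79, 3.14, 3.14, 3.14].

### API

Orientations are given as [roll, pitch, yaw] about the fixed x, y, z axes, in that order (R = Rz(yaw) Ry(pitch) Rx(roll)).
In Python, from rig import sense, grab_frame, job, r gives the robot as it stands. The module is installed in compiled form; this text tells all that it offers.
- The arm moves only by the shell command python3 -m creep 'ROWS' [FORCE]. ROWS is JSON, a list of rows, each a list of 7 numbers: the turn, a rotation vector about the tool's x, y, z in rad, then the shift along the tool's x, y, z in mm, then the closure, from 0 (fully open) to 1 (shut). In form: [[wx, wy, wz, dx, dy, dz, fingers], ...]. A call has 1 to 10 rows; each row shifts and turns the pose as measured when the row begins, along the tool's axes as they then stand; what a row does not reach is not made up. A row lasts 1/12 s, in which the tool goes at most 41.7 mm and 7.16 degrees, less where a joint would pass 70% of its speed; a pose out of reach is approached as far as the arm can. A call with a gripper value outside its range is refused whole. The fingers move at their own pace and stop on an object; FORCE is the grip in N (left out, the last holds). Time passes only in rows, so rows that do not move let the fingers close. It gives the time, the measured TCP pose, the force and the opening at its end, in the units of the state.
- sense(): the state, without advancing time (a new reading comes with each control period).
- grab_frame(name): name is "side" or "top" or "wrist"; returns a dict with "color" (480x640x3 uint8, red, green, blue), "mtx" (3x3 intrinsics, pixels), "T" (4x4, takes a point from camera to world coordinates). Camera axes: x right, y down, z forward; pixel columns grow to the right and rows downward; lengths in mm; the calibration is good to about 2 mm. The wrist camera is an equidistant fisheye: a pixel r from the principal point sees the ray r / f radians off the axis. A picture is of the moment at which its call begins. There is no depth.
- job.sign_off(): hands the job in, once; it reports no verdict.
The state is a dict: "clock": time; "qpos": joint angles; "qvel": joint speeds; "joint_efforts": joint torques, N m; "eef_pos": TCP position; "tcp_rot": TCP orientation; "contact_force": force on the tool from outside, world axes, zero at the start; "wrist_torque": the same for the moment, N m; "opening": opening from 0.0 (shut) to 1.0 (fully open).
Only numpy, scipy, OpenCV 4.12 (cv2) and the standard library are available. Lean on these libraries where they do the work, as an engineer would, in place of code of your own. Each camera call takes 0.05 s, during which the arm holds its last target.

## Working session

There is one attempt and no reset: what is moved stays moved. The work goes in short steps, Python scripts to look and compute and a shell command to move; the robot and the scene stay as the last step left them, time stands still between calls to the robot, and variables do not carry over. Pictures are saved under pics/ and viewed, and the job is handed in when it is done.

```bash
mkdir -p pics; python3 - <<'E'
from rig import sense, grab_frame, r
import cv2
print(sense()); print(r.tip_extent)
for n in ("side","top","wrist"):
    f=grab_frame(n); cv2.imwrite(f"pics/{n}0.png",f["color"][:,:,::-1]); print(n,f["mtx"].round(1).tolist(),f["T"].round(3).tolist())
E
```

```text
{'clock': 0.0, 'qpos': array([ 1.10658716e+00,  3.53629089e-01,  1.63413659e+00,  3.94226038e-05,
        1.15518186e+00, -2.40228262e-03]), 'qvel': array([-3.23046405e-04,  5.56801101e-04,  1.80669427e-05, -4.96412204e-04,
        8.59538664e-04, -6.75598750e-04]), 'joint_efforts': array([ 1.47602783e-03, -6.05251193e+01, -3.42070985e+01,  9.11422353e-05,
        9.21582221e-03,  8.54442874e-06]), 'eef_pos': array([278.36950285, 559.32225199, 403.9723679 ]), 'tcp_rot': array([-3.14023786e+00, -3.92995930e-05,  2.67976980e+00]), 'contact_force': array([-0.28002855, -0.24761795, -0.66864928]), 'wrist_torque': array([0.01580939, 0.04273929, 0.01749741]), 'opening': 0.9989494131268318}
173.4
side [[447.9, 0.0, 320.1], [0.0, 447.9, 233.0], [0.0, 0.0, 1.0]] [[0.868, -0.167, 0.467, 110.537], [-0.495, -0.338, 0.8, -514.806], [0.024, -0.926, -0.376, 416.255], [0.0, 0.0, 0.0, 1.0]]
top [[472.4, 0.0, 311.6], [0.0, 472.4, 232.3], [0.0, 0.0, 1.0]] [[-0.018, -0.999, 0.034, 469.45], [-1.0, 0.018, 0.001, 156.518], [-0.002, -0.034, -0.999, 992.256], [0.0, 0.0, 0.0, 1.0]]
wrist [[371.6, 0.0, 318.3], [0.0, 371.6, 241.3], [0.0, 0.0, 1.0]] [[0.444, 0.854, 0.272, 209.0], [0.896, -0.422, -0.136, 595.139], [-0.001, 0.305, -0.952, 373.507], [0.0, 0.0, 0.0, 1.0]]
```

View pics/top0.png

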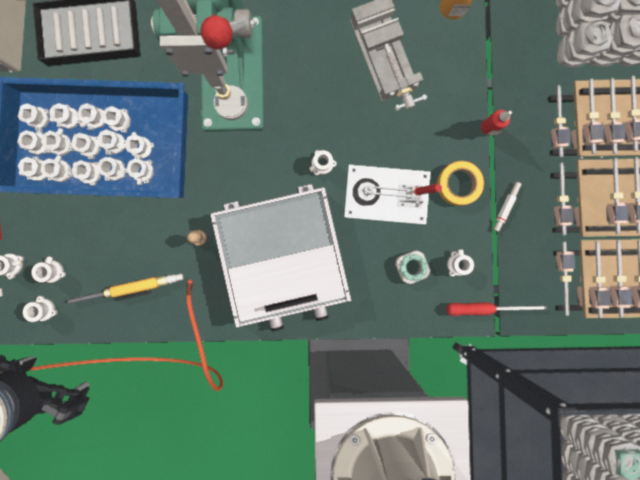

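View pics/side0.png

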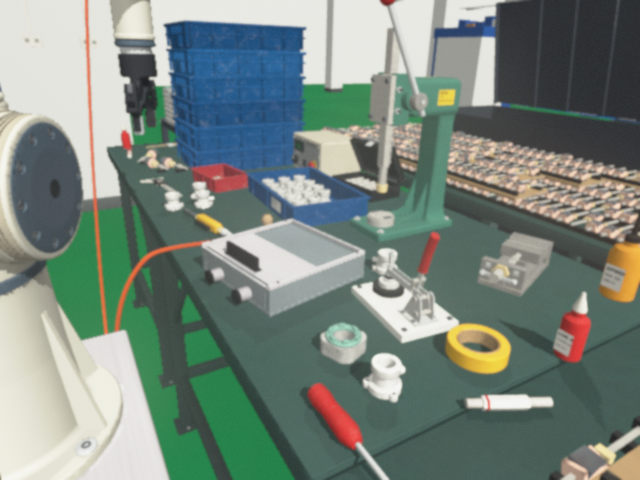

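View pics/wrist0.png

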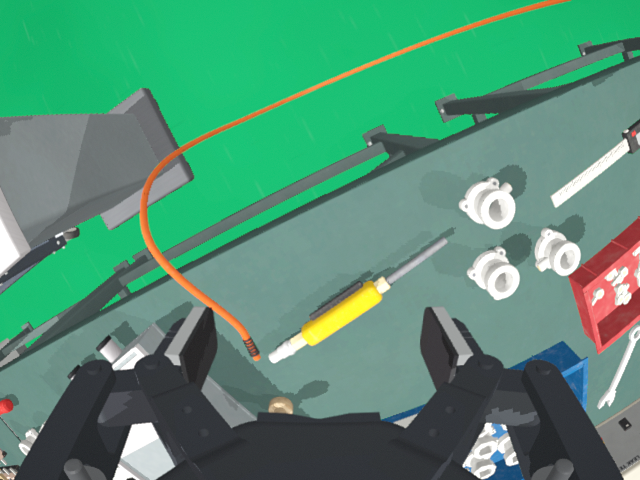

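```bash
python3 - <<'E'
import cv2
im=cv2.imread("pics/top0.png")[175:335,180:480]
cv2.imwrite("pics/topcrop0.png",cv2.resize(im[:, :190],None,fx=4,fy=3.7,interpolation=cv2.INTER_CUBIC))
g=cv2.cvtColor(im,cv2.COLOR_BGR2GRAY)
m=(g<45).astype('uint8'); m[:, 175:]=0
n,l,s,c=cv2.connectedComponentsWithStats(m)
for i in range(1,n):
    if s[i][4]>40: print(s[i]+[180,175,0,0,0],c[i]+[180,175])
E
```

```text
[267 296  48  12  88] [289.90909091 301.67045455]
```

View pics/topcrop0.png

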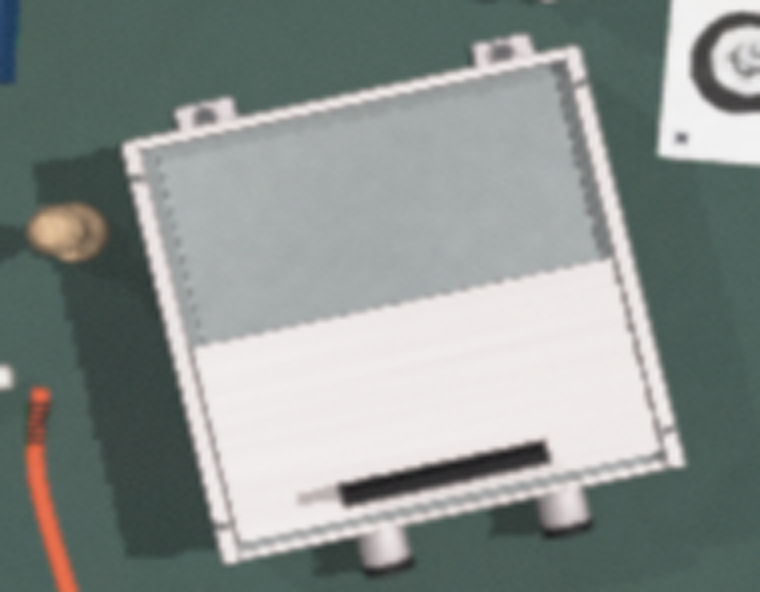

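```bash
cat > h.py <<'E'
import numpy as np, cv2
from rig import sense, grab_frame, r, job
def plane(f,uv,z):
    d=np.linalg.inv(f["mtx"])@[uv[0],uv[1],1.]; T=f["T"]; d=T[:3,:3]@d; o=T[:3,3]
    return o+d*(z-o[2])/d[2]
def proj(f,P):
    T=f["T"]; p=T[:3,:3].T@(np.asarray(P,float)-T[:3,3]); q=f["mtx"]@p; return q[:2]/q[2]
def fish(f,P):
    T=f["T"]; p=T[:3,:3].T@(np.asarray(P,float)-T[:3,3]); rr=np.hypot(*p[:2]); th=np.arctan2(rr,p[2])
    return f["mtx"][:2,2]+f["mtx"][0,0]*th*p[:2]/rr
def fishplane(f,uv,z):
    v=(np.asarray(uv,float)-f["mtx"][:2,2])/f["mtx"][0,0]; th=np.hypot(*v)
    d=f["T"][:3,:3]@np.r_[v/th*np.sin(th),np.cos(th)]; o=f["T"][:3,3]
    return o+d*(z-o[2])/d[2]
E
python3 - <<'E'
from h import *
f=grab_frame("top")
c=lambda x,y:(180+(x-1.5)/4,175+(y-1.5)/3.7)
C=[plane(f,c(*p),58) for p in [(125,145),(578,50),(684,465),(230,562)]]  # BackL BackR FrontR FrontL
C=np.array(C);print(C.round(1))
L=lambda a,b:(np.linalg.norm(C[a]-C[b]).round(1),np.degrees(np.arctan2(*(C[a]-C[b])[[1,0]])).round(2))
print("back",L(0,1),"front",L(3,2),"left",L(0,3),"right",L(1,2),C.mean(0))
b=[plane(f,c(*p),79) for p in [(342,489),(548,445)]]
print(np.array(b),np.linalg.norm(b[0]-b[1]))
b=np.array(b); m=(b[0]+b[1])/2
# cover's back edge, z54
e=[plane(f,c(*p),54) for p in [(195,347),(610,262)]];print(e)
s=grab_frame("side")
for P in list(C)+list(b): print(proj(s,P).round(1))
E
```

```text
[[541.2 356.6  58. ]
 [588.3 131.3  58. ]
 [365.8  83.2  58. ]
 [318.3 307.3  58. ]]
back (np.float64(230.2), np.float64(101.8)) front (np.float64(229.1), np.float64(101.95)) left (np.float64(228.3), np.float64(12.47)) right (np.float64(227.7), np.float64(12.19)) [453.40391108 219.60058765  58.        ]
[[358.52770422 249.58196947  79.        ]
 [379.58660701 150.08895611  79.        ]] 101.69728164640527
[array([432.48457029, 323.90589139,  54.        ]), array([474.3743968 , 117.38884242,  54.        ])]
[291.4 218.3]
[364.3 250.6]
[269.2 286.5]
[201.6 243. ]
[230.3 239.9]
[260.9 257.7]
```

```bash
python3 -m creep '[[0,0,-0.11,0,0,0,1],[0,0,-0.11,0,0,0,1],[0,0,-0.11,0,0,0,1],[0,0,-0.11,0,0,0,1],[0,0,-0.11,0,0,0,1],[0,0,-0.11,0,0,0,1],[0,0,-0.013,0,0,0,1]]' 60
cat >> h.py <<'E'
BC=np.array([453.4,219.6,0]); YB=0.211
def RB(): return np.array([[np.cos(YB),-np.sin(YB),0],[np.sin(YB),np.cos(YB),0],[0,0,1]])
def tip(ext=None):
    from scipy.spatial.transform import Rotation as R
    s=sense(); Q=R.from_euler('xyz',s["tcp_rot"]).as_matrix(); t=s["eef_pos"]+Q[:,2]*(ext or r.tip_extent)
    return Q,t,RB().T@(t-BC)
def go(bx,by,tz):
    "tool-frame shift that takes the fingertip to box-frame point"
    Q,t,_=tip(); return Q.T@(BC+RB()@np.array([bx,by,tz])-t)
E
python3 - <<'E'
from h import *
Q,t,b=tip();print(r.tip_extent,Q.round(3),t,b); s=sense();print(s["opening"],s["tcp_rot"],s["contact_force"],go(-135,0,150), go(-135,0,62))
E
```

```text
clock: 0.83
eef_pos: [278.3, 559.1, 403.2]
tcp_rot: [-3.139, -0.002, -2.9]
contact_force: [-0.2, -0.5, 0.1]
opening: 0.01
173.4 [[-0.971 -0.24  -0.001]
 [-0.24   0.971 -0.002]
 [ 0.002 -0.002 -1.   ]] [278.06083643 558.69252038 229.83328115] [-100.43168521  368.29476817  229.83328115]
0.009921754907883334 [-3.13946957e+00 -1.78911230e-03 -2.89959228e+00] [-0.1553856  -0.52192363  0.08088129] [  45.82424833 -366.87585902   80.69448407] [  45.66680653 -366.68902788  168.6941449 ]
```

```bash
python3 -m creep '[[0,0,0.03,4.5,-36.7,6,1],[0,0,0,4.5,-36.7,6,1],[0,0,0,4.5,-36.7,6,1],[0,0,0,4.5,-36.7,6,1],[0,0,0,4.5,-36.7,6,1],[0,0,0,4.5,-36.7,6,1],[0,0,0,4.5,-36.7,6,1],[0,0,0,4.5,-36.7,6,1],[0,0,0,4.5,-36.7,6,1],[0,0,0,4.5,-36.7,6,1]]'
python3 - <<'E'
from h import *
Q,t,b=tip();print(t,b); s=sense();print(s["tcp_rot"],s["contact_force"],go(-135,0,62))
for n in ("side","top","wrist"):
    f=grab_frame(n); im=f["color"][:,:,::-1].copy()
    p=(fish if n=="wrist" else proj)(f,t); print(n,p)
    cv2.circle(im,tuple(int(round(v)) for v in p),3,(255,0,255),1)
    cv2.imwrite(f"pics/{n}1.png",im)
E
```

```text
clock: 1.67
eef_pos: [306.7, 182.8, 340.6]
tcp_rot: [3.137, 0.005, -2.954]
contact_force: [1.8, 0.4, -0.9]
opening: 0.006
[307.35620087 183.69543502 167.17684224] [-150.32460881   -4.52117647  167.17684224]
[ 3.13697452  0.00484407 -2.95445743] [ 1.80133365  0.43732764 -0.86722477] [-14.70269792   4.39946682 105.27073753]
side [211.22554058 210.27820945]
top [298.44394565 342.03400858]
wrist [322.44534951 315.20041526]
```

View pics/side1.png

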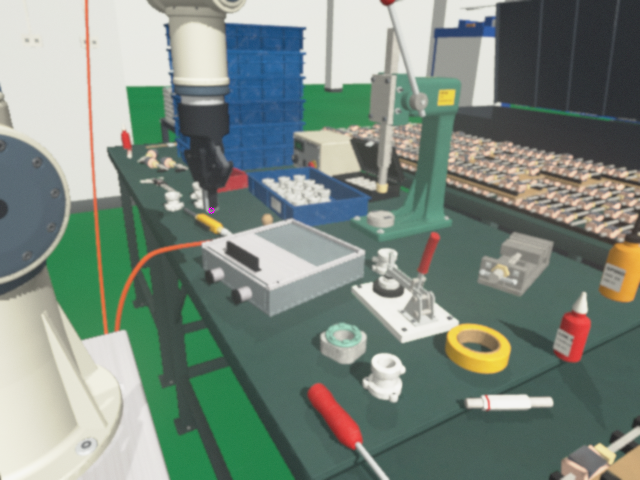

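View pics/wrist1.png

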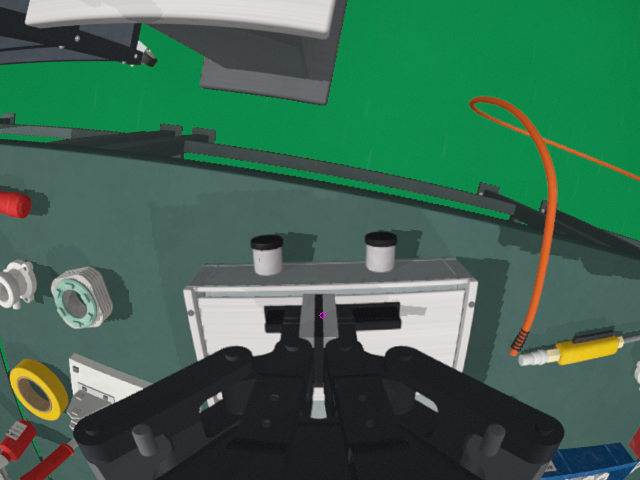

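```bash
python3 -m creep '[[0,0,-0.02,-5,4,20,1],[0,0,0,-5,0,20,1],[0,0,0,-5,0,20,1],[0,0,0,0,0,20,1],[0,0,0,0,0,15,1],[0,0,0,0,0,7,1],[0,0,0,0,0,0,1]]'
python3 - <<'E'
from h import *
Q,t,b=tip();print(t,b); s=sense();print(s["tcp_rot"],s["contact_force"],go(-110,0,64))
for n in ("side",):
    f=grab_frame(n); im=f["color"][150:330,150:390,::-1].copy()
    cv2.imwrite(f"pics/{n}2.png",cv2.resize(im,None,fx=3,fy=3))
E
```

```text
clock: 2.4
eef_pos: [326.3, 196.9, 238.0]
tcp_rot: [3.131, 0.017, -2.953]
contact_force: [-0.5, 0.5, 0.4]
opening: 0.001
[328.75465863 199.18586229  64.59807425] [-126.15644536    6.14405709   64.59807425]
[ 3.13116183  0.01650492 -2.95293315] [-0.53274894  0.46274073  0.42768325] [-16.27757415  -5.79033813   0.80648711]
```

View pics/side2.png

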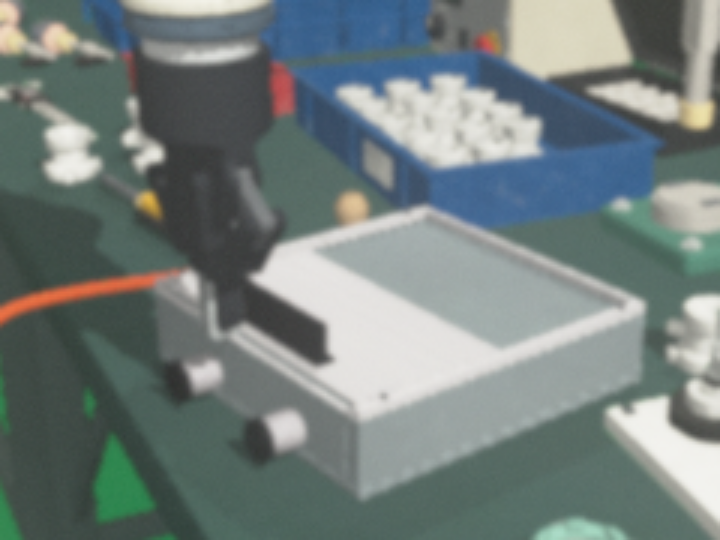

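```bash
cat >> h.py <<'E'
def rot(yaw=-2.9306):
    from scipy.spatial.transform import Rotation as R
    Q,_,_=tip(); D=R.from_euler('xyz',[np.pi,0,yaw]).as_matrix(); return R.from_matrix(Q.T@D).as_rotvec()
def st():
    Q,t,b=tip(); s=sense(); print("box tip",b.round(1),"rot fix",rot().round(3),"F box",(RB().T@s["contact_force"]).round(1),"t",s["clock"])
E
python3 - <<'E'
from h import *
st(); print(go(-110,0,64))
E
python3 -m creep '[[-0.01,0.016,-0.02,-5,-3,0,1],[-0.0,0.0,-0,-5,-3,0,1],[0,0,0,-4,0,0,1],[0,0,0,-4,0,0,1]]'
python3 -c "
from h import *
st()"
```

```text
box tip [-125.9    6.2   65.2] rot fix [ 0.01   0.017 -0.022] F box [-0.   0.1  0. ] t 2.45
[-15.9788502   -5.87345437   1.41738262]
clock: 2.78
eef_pos: [346.6, 196.5, 241.2]
tcp_rot: [3.12, 0.004, -2.933]
contact_force: [-0.3, -0.6, 0.5]
opening: -0.002
box tip [-108.5    3.5   67.8] rot fix [ 0.022  0.004 -0.002] F box [-0.4 -0.5  0.5] t 2.7833
```

```bash
python3 -m creep '[[0.02,0.004,0,-6,-1,1.5,1],[0,0,0,-6,-1,1,1],[0,0,0,-8,-1,1,1],[0,0,0,-8,0,0.5,1]]'
python3 -c "
from h import *
st()"
```

```text
clock: 3.12
eef_pos: [373.2, 199.0, 238.4]
tcp_rot: [3.141, -0.006, -2.937]
contact_force: [-5.2, -1.2, 3.5]
opening: 0.0
box tip [-83.8  -3.3  65. ] rot fix [ 0.    -0.006 -0.006] F box [-5.3 -0.1  3.5] t 3.1167
```

```bash
python3 -m creep '[[0,-0.004,-0.004,-9,0.5,0,1],[0,0,0,-9,0.5,0,1],[0,0,0,-9,0.5,0,1],[0,0,0,-9,0,0,1],[0,0,0,-9,0,0,1],[0,0,0,-9,0,0,1],[0,0,0,-7,0,0,1],[0,0,0,-4,0,0,1]]'
python3 -c "
from h import *
st()"
```

```text
clock: 3.78
eef_pos: [441.4, 214.6, 238.4]
tcp_rot: [-3.141, -0.006, -2.936]
contact_force: [-4.2, -0.2, 0.6]
opening: -0.0
box tip [-13.8  -2.5  65. ] rot fix [-0.001 -0.006 -0.005] F box [-4.2  0.6  0.6] t 3.7833
```

```bash
python3 -m creep '[[0,0,0,-5,0,0,1],[0,0,0,-5,0,0,1],[0,0,0,-3,0,0,1]]'
python3 -c "
from h import *
st()"
python3 -m creep '[[0,0,0,-3,0,0,1],[0,0,0,-3,0,0,1]]'
python3 -c "
from h import *
st()"
```

```text
clock: 4.03
eef_pos: [455.0, 217.3, 238.3]
tcp_rot: [-3.141, -0.008, -2.936]
contact_force: [-5.2, -0.5, 2.6]
opening: 0.001
box tip [-0.4 -2.8 64.9] rot fix [-0.001 -0.008 -0.006] F box [-5.2  0.6  2.6] t 4.0333
clock: 4.2
eef_pos: [459.8, 218.2, 237.9]
tcp_rot: [-3.14, -0.014, -2.937]
contact_force: [-16.0, -0.2, 12.2]
opening: -0.001
box tip [ 3.6 -2.9 64.6] rot fix [-0.001 -0.014 -0.006] F box [-15.7   3.1  12.2] t 4.2
```

```bash
python3 -m creep '[[0,0,0,-1,0,0,1],[0,0,0,-0.5,0,0,1],[0,0,0,0,0,0,1],[0,0,0,8,0,0,1],[0,0.01,0,15,0,-10,1],[0,0,0,25,0,-30,1],[0,0,0,35,0,-30,1],[0,0,0,35,0,-25,1],[0,0,0,30,0,-10,1],[0,0,0,0,0,0,1]]'
python3 - <<'E'
from h import *
st()
for n in ("side","top","wrist"):
    f=grab_frame(n); im=f["color"][:,:,::-1].copy()
    if n=="top": im=cv2.resize(im[170:340,190:370],None,fx=4,fy=3.5)
    if n=="side": im=cv2.resize(im[190:330,180:390],None,fx=3.5,fy=3.5)
    cv2.imwrite(f"pics/{n}3.png",im)
E
```

```text
clock: 5.03
eef_pos: [317.8, 188.7, 345.8]
tcp_rot: [3.141, -0.018, -2.939]
contact_force: [-0.2, 0.2, 0.1]
opening: 0.004
box tip [-142.2   -1.7  172.4] rot fix [ 0.001 -0.018 -0.008] F box [-0.2  0.2  0.1] t 5.0333
```

View pics/top3.png

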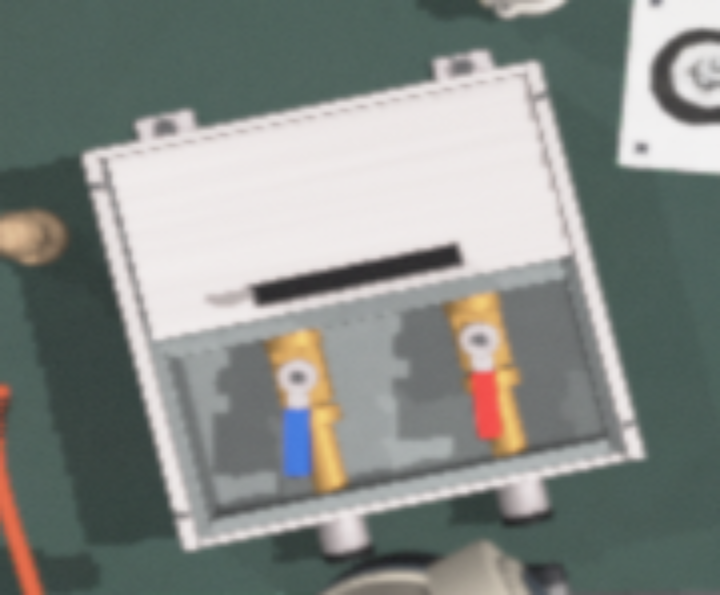

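View pics/wrist3.png

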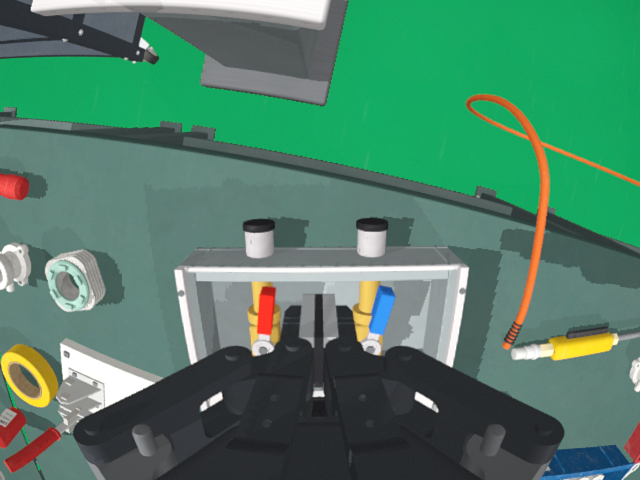

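View pics/side3.png

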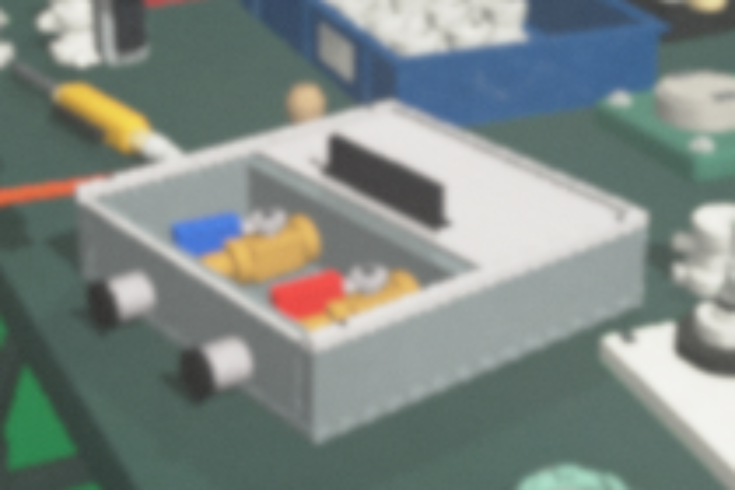

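Cover is fully back; the red handle is at the box's right (crop ~(487,405)), blue at the left (~(298,440)). Now I'll measure both.

```bash
python3 - <<'E'
from h import *
f=grab_frame("top"); w=grab_frame("wrist")
def mask(im,c):
    h=cv2.cvtColor(im,cv2.COLOR_RGB2HSV)
    return (((h[...,0]<6)|(h[...,0]>174)) if c=="red" else (abs(h[...,0].astype(int)-110)<10))&(h[...,1]>130)&(h[...,2]>90)
for c in("red","blue"):
  for n,g,pl,box in (("top",f,plane,(180,250,360,330)),("wrist",w,fishplane,(225,270,420,345))):
    m=mask(g["color"],c); k=np.zeros_like(m); x0,y0,x1,y1=box; k[y0:y1,x0:x1]=1
    m=(m&k).astype('uint8')
    N,l,s,ce=cv2.connectedComponentsWithStats(m); i=1+np.argmax(s[1:,4]); 
    pts=np.argwhere(l==i)[:,::-1].astype('float32'); rect=cv2.minAreaRect(pts)
    P=np.array([pl(g,p,46) for p in pts]); Bx=(P-BC)@RB()
    rr=cv2.minAreaRect(Bx[:,:2].astype('float32'))
    print(c,n,s[i],"centroid box",Bx.mean(0).round(1),"x",Bx[:,0].min().round(1),Bx[:,0].max().round(1),"y",Bx[:,1].min().round(1),Bx[:,1].max().round(1),"rect",[np.round(v,2) for v in rr])
piv=[plane(f,(190+x/4,170+y/3.5),46) for x,y in [(479,341),(298,377)]]
print([(RB().T@(p-BC)).round(1) for p in piv])
# front wall & rails corners, z58 again
for x,y in [(85,153),(540,65),(645,457),(190,548)]:
    p=plane(f,(190+x/4,170+y/3.5),58); print((RB().T@(p-BC)).round(1))
E
```

```text
red top [308 277   7  19 101] centroid box [-69.6 -45.4  46. ] x -88.1 -51.4 y -52.2 -38.5 rect [array([-70.07, -45.44]), array([10.92, 36.44]), np.float64(82.64)]
red wrist [258 287  18  48 674] centroid box [-72.3 -43.   46. ] x -93.1 -49.4 y -51.2 -34.5 rect [array([-71.73, -43.24]), array([12.2, 44.7]), np.float64(80.86)]
blue top [261 288   6  18 107] centroid box [-69.   51.8  46. ] x -86.7 -51.5 y 43.3 60.1 rect [array([-69.11,  51.92]), array([ 9.98, 33.81]), np.float64(77.09)]
blue wrist [370 286  26  49 805] centroid box [-72.  52.  46.] x -93.3 -48.4 y 42.7 62.2 rect [array([-71.11,  51.72]), array([15.85, 43.56]), np.float64(78.04)]
[array([-33.6, -51.1,  46. ]), array([-33.1,  41.6,  46. ])]
[114.5 114.8  58. ]
[ 112.1 -116.1   58. ]
[-115.1 -116.1   58. ]
[-114.   113.4   58. ]
```

```bash
python3 -m creep '[[0,-0.018,-0.008,-18,-20,18,1],[0,0,0,-18,-20,22,1],[0,0,0,-18,-20,22,1],[0,0,0,-12,-17,18,1],[0,0,0,0,0,8,1],[0,0,0,0,0,0,1]]'
python3 - <<'E'
from h import *
st(); print(go(-71,-82,32))
P=np.array([-33,-52.]);prev=None
for th in np.linspace(.1,1.6,11):
    d=np.array([-np.cos(th),np.sin(th)]);n=np.array([np.sin(th),np.cos(th)])
    c=P+38*d-n*(6+11*np.sin(th)+12*np.cos(th)); print(th.round(2),c.round(1), None if prev is None else (c-prev).round(1)); prev=c
f=grab_frame("wrist"); cv2.imwrite("pics/wrist4.png",f["color"][:,:,::-1])
E
```

```text
clock: 5.78
eef_pos: [412.3, 127.3, 248.8]
tcp_rot: [3.14, 0.003, -2.931]
contact_force: [-0.7, -0.6, 0.7]
opening: -0.001
box tip [-59.  -81.4  75.4] rot fix [0.002 0.003 0.   ] F box [-0.8 -0.4  0.7] t 5.7833
[12.14406714 -0.68206566 43.38875691]
0.1 [-72.7 -67.1] None
0.25 [-74.9 -62.3] [-2.1  4.8]
0.4 [-76.3 -56.9] [-1.5  5.5]
0.55 [-76.9 -50.9] [-0.6  6. ]
0.7 [-76.4 -44.5] [0.5 6.3]
0.85 [-74.7 -38.1] [1.7 6.5]
1.0 [-71.8 -31.8] [2.9 6.3]
1.15 [-67.6 -25.9] [4.2 5.9]
1.3 [-62.3 -20.7] [5.4 5.2]
1.45 [-55.8 -16.5] [6.4 4.2]
1.6 [-48.5 -13.5] [7.3 3. ]
```

View pics/wrist4.png

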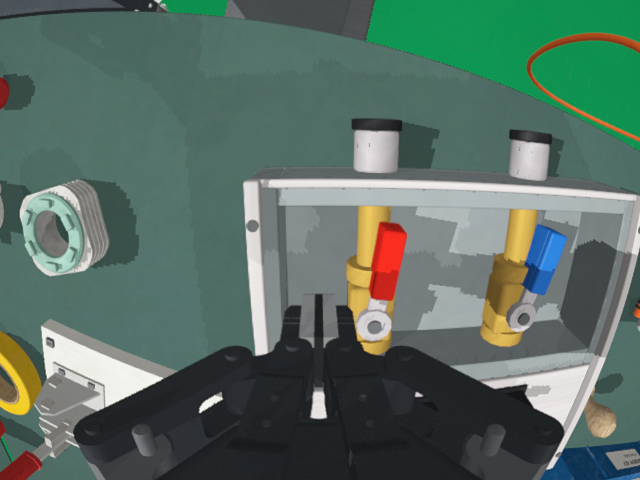

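```bash
python3 -m creep '[[0,0,0,7,0,5,1],[0,0,0,5,0,8,1],[0,0,0,0,0,10,1],[0,0,0,0,0,10,1],[0,0,0,0,0,6,1],[0,0,0,0,0,2,1],[0,0,0,0,0,0,1]]'
python3 - <<'E'
from h import *
st()
f=grab_frame("wrist"); cv2.imwrite("pics/wrist5.png",f["color"][:,:,::-1])
E
```

```text
clock: 6.42
eef_pos: [396.3, 127.4, 207.5]
tcp_rot: [3.14, 0.005, -2.926]
contact_force: [-0.0, 0.1, 0.5]
opening: -0.0
box tip [-74.2 -77.9  34.1] rot fix [0.002 0.005 0.005] F box [-0.   0.1  0.5] t 6.4167
```

View pics/wrist5.png

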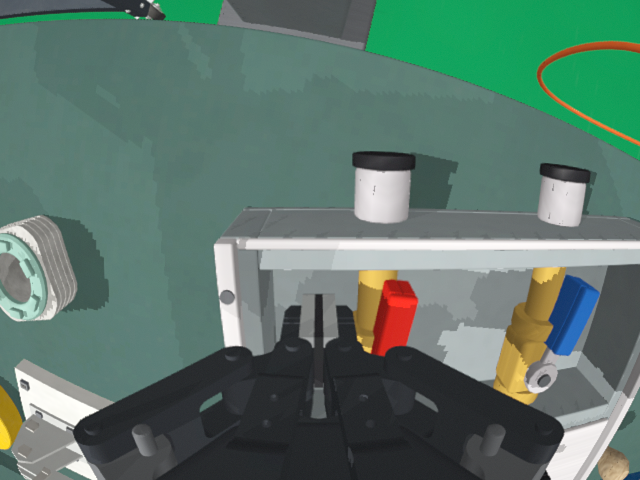

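```bash
python3 -m creep '[[0,0.003,0.004,0,5,1,1],[0,0,0,0,5,1,1],[0,0,0,0.5,5,0,1],[0,0,0,0.5,5,0,1]]'
python3 -c "
from h import *
st()"
python3 -m creep '[[0,0,0,0.5,6,0,1],[0,0,0,0,6,0,1],[0,0,0,-0.5,6,0,1]]'
python3 -c "
from h import *
st()"
```

```text
clock: 6.8
eef_pos: [391.6, 147.9, 206.9]
tcp_rot: [3.14, 0.005, -2.93]
contact_force: [3.7, -6.4, -1.2]
opening: -0.0
box tip [-74.6 -57.   33.5] rot fix [0.001 0.005 0.   ] F box [ 2.2 -7.  -1.2] t 6.8
clock: 7.05
eef_pos: [387.5, 166.2, 207.4]
tcp_rot: [-3.14, 0.005, -2.929]
contact_force: [0.7, -5.7, -0.4]
opening: 0.002
box tip [-74.7 -38.7  34. ] rot fix [-0.001  0.005  0.002] F box [-0.5 -5.8 -0.4] t 7.05
```

```bash
python3 -m creep '[[0,0,0,-3,6,0.5,1],[0,0,0,-4.2,5.5,0.5,1],[0,0,0,-5.4,4.5,0,1]]'
python3 -c "
from h import *
st()"
python3 -m creep '[[0,0,0,-6,3.5,0,1],[0,0,0,-5,2,0,1]]'
python3 - <<'E'
from h import *
st()
f=grab_frame("wrist"); cv2.imwrite("pics/wrist6.png",f["color"][:,:,::-1])
E
```

```text
clock: 7.3
eef_pos: [393.8, 184.7, 206.3]
tcp_rot: [-3.137, -0.0, -2.927]
contact_force: [-1.9, -6.8, -0.7]
opening: -0.0
box tip [-65.6 -22.4  32.9] rot fix [-0.005 -0.     0.004] F box [-3.3 -6.2 -0.7] t 7.3
clock: 7.47
eef_pos: [401.3, 192.5, 205.9]
tcp_rot: [-3.134, -0.007, -2.925]
contact_force: [-3.6, -4.7, 2.4]
opening: 0.002
box tip [-57.8 -16.8  32.5] rot fix [-0.007 -0.007  0.006] F box [-4.5 -3.8  2.4] t 7.4667
```

View pics/wrist6.png

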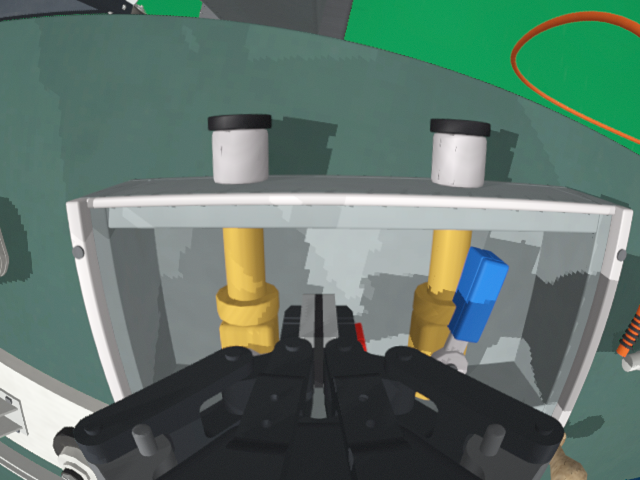

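```bash
python3 -m creep '[[-0.006,-0.006,0.005,-5,0.5,0,1],[0,0,0,-5,0,0,1]]'
python3 -c "
from h import *
st()"
python3 -m creep '[[0,0,0,-3,0,0,1],[0,0,0,-2,0,0,1]]'
python3 -c "
from h import *
st()"
```

```text
clock: 7.68
eef_pos: [409.0, 195.4, 205.4]
tcp_rot: [-3.139, -0.007, -2.929]
contact_force: [-7.0, 2.0, 4.6]
opening: -0.0
box tip [-49.7 -14.7  32. ] rot fix [-0.002 -0.007  0.001] F box [-6.4  3.4  4.6] t 7.6833
clock: 7.85
eef_pos: [411.2, 196.4, 205.1]
tcp_rot: [-3.139, -0.014, -2.93]
contact_force: [-6.7, -3.0, 6.4]
opening: -0.004
box tip [-48.6 -14.4  31.7] rot fix [-0.003 -0.014  0.001] F box [-7.2 -1.5  6.4] t 7.85
```

```bash
python3 -m creep '[[0,0,0,-4,0,0,1],[0,0,0,-4,0,0,1]]'
python3 -c "
from h import *
st()"
python3 -m creep '[[0,0,0,-4,0,0,1],[0,0,0,-2,0,0,1]]'
python3 -c "
from h import *
st()"
```

```text
clock: 8.02
eef_pos: [413.7, 197.0, 204.2]
tcp_rot: [-3.137, -0.029, -2.931]
contact_force: [-13.3, -1.1, 10.5]
opening: -0.003
box tip [-48.6 -14.6  30.9] rot fix [-0.005 -0.029  0.   ] F box [-13.2   1.7  10.5] t 8.0167
clock: 8.18
eef_pos: [415.2, 197.5, 203.5]
tcp_rot: [-3.135, -0.041, -2.931]
contact_force: [-2.8, -1.5, 2.1]
opening: 0.002
box tip [-49.1 -14.7  30.2] rot fix [-0.007 -0.041 -0.   ] F box [-3.1 -0.9  2.1] t 8.1833
```

```bash
python3 -m creep '[[0,0,0,0,0,0,1],[0,0,0,6,0,0,1],[0,-0.04,0,6,0,0,1],[0,0,0,3,0,-8,1],[0,0,0,0,0,-30,1],[0,0,0,10,0,-35,1],[0,0,0,35,0,-35,1],[0,0,0,35,0,-25,1],[0,0,0,20,0,0,1],[0,0,0,0,0,0,1]]'
python3 - <<'E'
from h import *
st()
for n in ("side","top","wrist"):
    f=grab_frame(n); im=f["color"][:,:,::-1].copy()
    if n=="top":
        im=cv2.resize(im[170:340,190:370],None,fx=4,fy=3.5)
        h=cv2.cvtColor(f["color"],cv2.COLOR_RGB2HSV)
        for c in("red","blue"):
            m=(((h[...,0]<6)|(h[...,0]>174)) if c=="red" else (abs(h[...,0].astype(int)-110)<10))&(h[...,1]>130)&(h[...,2]>90)
            k=np.zeros_like(m);k[250:330,180:360]=1
            P=np.array([plane(f,p[::-1],46) for p in np.argwhere(m&k)]);B=(P-BC)@RB()
            print(c,B.mean(0).round(1),[np.round(v,2) for v in cv2.minAreaRect(B[:,:2].astype('float32'))])
    if n=="side": im=cv2.resize(im[190:330,180:390],None,fx=3.5,fy=3.5)
    cv2.imwrite(f"pics/{n}7.png",im)
E
```

```text
clock: 9.02
eef_pos: [303.9, 176.4, 339.3]
tcp_rot: [-3.139, 0.003, -2.931]
contact_force: [-0.6, -0.0, 0.4]
opening: 0.001
box tip [-154.8  -11.3  165.9] rot fix [-0.002  0.003 -0.   ] F box [-0.6  0.1  0.4] t 9.0167
red [-30.7   4.5  46. ] [array([-25.2 ,  87.36]), array([ 62.32, 233.5 ]), np.float64(9.41)]
blue [-69.   51.8  46. ] [array([-69.11,  51.92]), array([ 9.98, 33.81]), np.float64(77.09)]
```

View pics/top7.png

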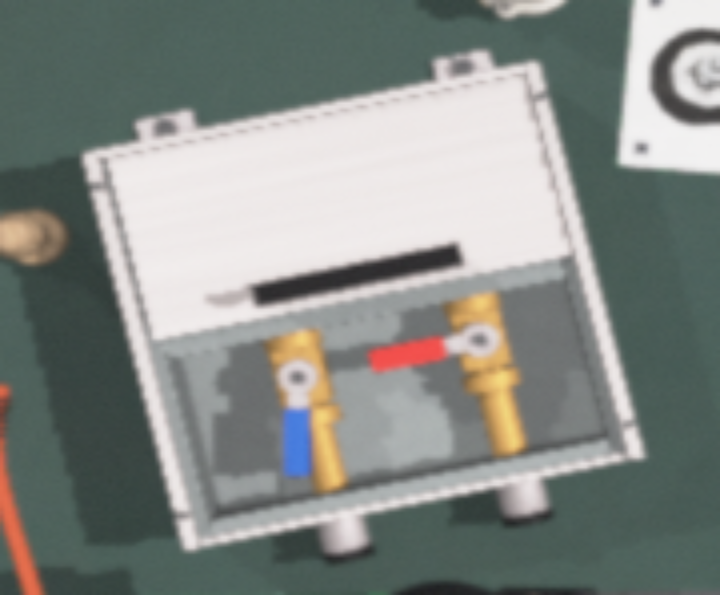

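View pics/wrist7.png

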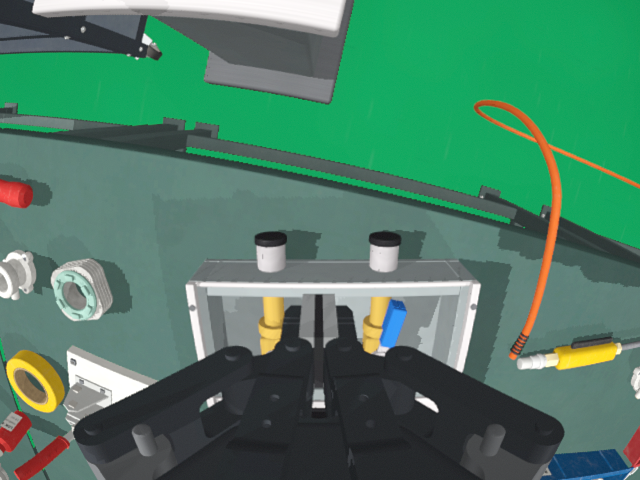

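View pics/side7.png

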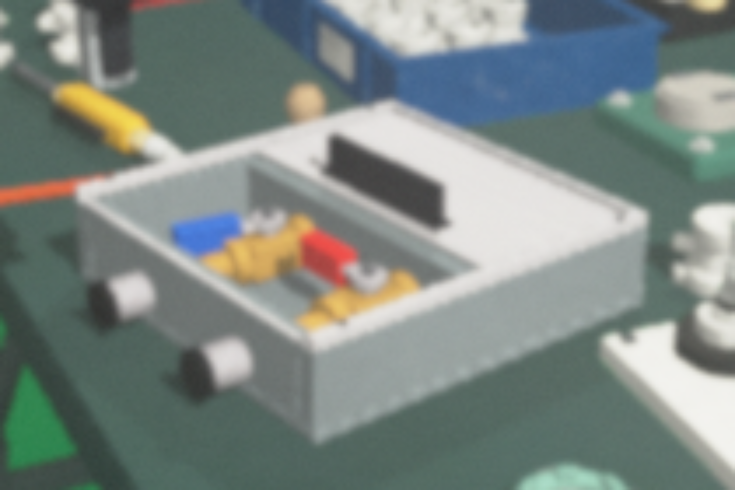

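```bash
python3 - <<'E'
from h import *
f=grab_frame("top"); h=cv2.cvtColor(f["color"],cv2.COLOR_RGB2HSV)
m=((h[...,0]<6)|(h[...,0]>174))&(h[...,1]>130)&(h[...,2]>90); k=np.zeros_like(m);k[250:300,260:320]=1
B=(np.array([plane(f,p[::-1],46) for p in np.argwhere(m&k)])-BC)@RB()
print(B.mean(0),[np.round(v,2) for v in cv2.minAreaRect(B[:,:2].astype('float32'))])
c=B.mean(0); u=np.linalg.svd(B[:,:2]-c[:2])[2][0]; print("axis from +y deg",np.degrees(np.arctan(u[0]/u[1])), "centroid from pivot", np.degrees(np.arctan2(c[0]+33.6,c[1]+51.1)))
# cover front edge z54, bar
for p,z in (((155,340),54),((572,262),54),((254,294),79),((461,248),79)):
    print((RB().T@(plane(f,(190+p[0]/4,170+p[1]/3.5),z)-BC)).round(1))
E
```

```text
[-31.61761139 -14.06600463  46.        ] [array([-31.86, -13.63]), array([36.4 , 12.71]), np.float64(89.88)]
axis from +y deg 0.5956584235052365 centroid from pivot 3.0640551115255867
[  3.6 105.1  54. ]
[  -0.2 -106.3   54. ]
[17.5 48.4 79. ]
[ 19.5 -54.7  79. ]
```

```bash
python3 -c "
from rig import job; print(job.sign_off())"
```

```text
the job is handed in; nothing more can be done
None
```

I pushed the cover back to its stop by its black bar, then pushed the red handle a quarter turn clockwise until it was shut. I did both with closed fingertips, without gripping or lifting anything, and handed the job in at about 9 s on the robot's clock. No verdict was reported.

- **Cover:** In the last top view the bar and front edge put its origin at about x 55–58 mm in the box frame (stop at 57 mm), with the sheet looking flat. At the stop the push force rose from about 5 N to 16 N.
- **Red handle:** It lies along the box's +y direction. Its sleeve axis is within about 1° of the stop position. The line from pivot to sleeve centre reads about 3° past the stop, which is within the pixel error. At its stop the fingertip no longer advanced, with about 13 N of push.
- **Blue handle:** Its position in the top view is the same as before the red handle was pushed (sleeve centre at box x −69.0, y 51.8 mm).
- **Loose parts:** I never came near them. The ones in view looked unmoved, but I did not measure their positions afterwards.
- **Robot:** The arm was clear of everything when I handed in, with residual force under 1 N.
- **Disagreement:** Before the first push, the bar put the closed cover at x about −47 mm and its back edge put it at about −53 mm. It made no difference, because I pushed by contact force to the stop.

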